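# Find the vice's loose hold-down bolt and hold its locking cap open

### The job

The blue bench vice rocks because one of its three hold-down bolts is loose: tap the bolt heads until you find the one that sinks when pushed. Then lift that bolt's sprung yellow locking cap well open, close to upright, and finish while still holding it there, so that a colleague can get a spanner on the bolt. Leave the other two caps shut, lift no cap before its bolt has shown itself loose, and do not disturb the other things on the bench.

Things in the scene. Friction and masses are not known exactly. Their poses are not given: they have to be found in the camera images.
- vice: blue bench vice, fixed; origin at bench height in the middle of its base disc (170 mm across); x along the beam, away from the robot, y left. Three lugs 22 mm high carry the bolts at (35, 130), (35, -130), (-135, 0) mm. Body and beam: 43 mm either side of x, 123 mm high; jaws: x -27 to 72 mm, 50 mm either side, 171 mm high; tommy bar at x = 241 mm, 85 mm either side, 149 mm high
- bolt_left: steel hold-down bolt in the lug on the vice's left (+y) flank: hexagon head 24 mm across flats, 16 mm high; origin in the middle of the flat top of the head, 47 mm above the bench as found; z up. The head stands up through the ring of the yellow cap, 15 mm above the cap's plate and 12 mm above the raised rim round its hole
- bolt_left_sink (a joint): how far this bolt has sunk below where it was found, m, 0 to 0.007. A tight bolt does not give at all (less than 1 mm even at 20 N). The loose one goes down 7 mm under a push of about 3 N on its head and stays down; nothing shows which it is before it is pushed
- cap_left: yellow hinged cap round this bolt: plate 58 by 54 mm, 8 mm thick, 34 mm hole, top 32 mm above the bench when shut. Origin on the hinge axis, 30 mm above the bench, 34 mm from the bolt axis; x from hinge across bolt to tab, y along the hinge, z up when shut. Upright tab at x = 70 to 102 mm: 10 mm thick (y), from 24 to 54 mm above the bench, free on both sides, on a neck as thin as itself
- cap_left_angle (a joint): opening of this cap, rad: 0 shut flat, 1.57 standing upright, at most 1.75. The tab end swings up and over towards the hinge. A spring shuts it from any angle: about 0.035 N m when shut, 0.07 N m when upright, so 1 N at the tab; let go, it snaps shut
- cap_left_tab (a point): point to pinch on this cap's tab: middle of its thickness and length, 44 mm above the bench when shut, 10 mm below the top of the tab; at (86, 0, 14) mm in the cap's frame
- bolt_right: steel hold-down bolt in the lug on the vice's right (-y) flank: hexagon head 24 mm across flats, 16 mm high; origin in the middle of the flat top of the head, 47 mm above the bench as found; z up. The head stands up through the ring of the yellow cap, 15 mm above the cap's plate and 12 mm above the raised rim round its hole
- bolt_right_sink (a joint): how far this bolt has sunk below where it was found, m, 0 to 0.007. A tight bolt does not give at all (less than 1 mm even at 20 N). The loose one goes down 7 mm under a push of about 3 N on its head and stays down; nothing shows which it is before it is pushed
- cap_right: yellow hinged cap round this bolt: plate 58 by 54 mm, 8 mm thick, 34 mm hole, top 32 mm above the bench when shut. Origin on the hinge axis, 30 mm above the bench, 34 mm from the bolt axis; x from hinge across bolt to tab, y along the hinge, z up when shut. Upright tab at x = 70 to 102 mm: 10 mm thick (y), from 24 to 54 mm above the bench, free on both sides, on a neck as thin as itself
- cap_right_angle (a joint): opening of this cap, rad: 0 shut flat, 1.57 standing upright, at most 1.75. The tab end swings up and over towards the hinge. A spring shuts it from any angle: about 0.035 N m when shut, 0.07 N m when upright, so 1 N at the tab; let go, it snaps shut
- cap_right_tab (a point): point to pinch on this cap's tab: middle of its thickness and length, 44 mm above the bench when shut, 10 mm below the top of the tab; at (86, 0, 14) mm in the cap's frame
- bolt_rear: steel hold-down bolt in the lug at the vice's rear (-x) end, nearest the robot: hexagon head 24 mm across flats, 16 mm high; origin in the middle of the flat top of the head, 47 mm above the bench as found; z up. The head stands up through the ring of the yellow cap, 15 mm above the cap's plate and 12 mm above the raised rim round its hole
- bolt_rear_sink (a joint): how far this bolt has sunk below where it was found, m, 0 to 0.007. A tight bolt does not give at all (less than 1 mm even at 20 N). The loose one goes down 7 mm under a push of about 3 N on its head and stays down; nothing shows which it is before it is pushed
- cap_rear: yellow hinged cap round this bolt: plate 58 by 54 mm, 8 mm thick, 34 mm hole, top 32 mm above the bench when shut. Origin on the hinge axis, 30 mm above the bench, 34 mm from the bolt axis; x from hinge across bolt to tab, y along the hinge, z up when shut. Upright tab at x = 70 to 102 mm: 10 mm thick (y), from 24 to 54 mm above the bench, free on both sides, on a neck as thin as itself
- cap_rear_angle (a joint): opening of this cap, rad: 0 shut flat, 1.57 standing upright, at most 1.75. The tab end swings up and over towards the hinge. A spring shuts it from any angle: about 0.035 N m when shut, 0.07 N m when upright, so 1 N at the tab; let go, it snaps shut
- cap_rear_tab (a point): point to pinch on this cap's tab: middle of its thickness and length, 44 mm above the bench when shut, 10 mm below the top of the tab; at (86, 0, 14) mm in the cap's frame
- spanner: bystander, to be left alone: steel spanner 210 mm long, 38 mm wide at the jaw, 8 mm high, lying by the vice on its left rear; origin under its middle
- sanding_block: bystander, to be left alone: cork sanding block 87 by 46 mm, 32 mm high, by the vice on its right rear; origin under its middle
- pencil: bystander, to be left alone: flat red carpenter's pencil, 175 mm long, 13 mm wide, 8 mm high, beyond the left lug; origin under its middle
- hull_model: bystander, to be left alone: orange carved model hull, about 240 by 95 mm, 62 mm high, on the bench to the right; origin under its middle
- ramp_model: bystander, to be left alone: cream ramp-shaped model, 170 by 110 mm, 85 mm high, on the right; origin under its middle
- glue_bottle: bystander, to be left alone: white glue bottle 60 mm in diameter, 150 mm high, standing at the left; origin under its middle
- bench_brush: bystander, to be left alone: bench brush 240 mm long, 42 mm wide, 20 mm high, lying at the left; origin under its middle

How it is judged:
By the outcome, as a careful person would: the job done as asked, in the order asked, and still so for the second after the job is handed in, while the arm keeps its last pose, push and grip.
It also fails if it takes over 64 s, if anything falls off the work surface, if the arm or the gripper's body presses on something with over 40 N, if the wrist force passes 120 N, or if a joint passes its speed limit or range.

### The arm

A 7-joint arm with a two-finger parallel gripper is mounted at the origin on the work surface. World frame = base frame: x ahead of the robot, y to its left, z up, the work surface at z = 0. Lengths are in m, angles in rad, forces in N, time in s.
With the tool pointing down it reaches from about 0.4 to 0.875 m from the base axis. Payload 6.5 kg.
Tool frame: the origin (TCP) lies between the finger pads; the fingertips stand 8 mm ahead of it and the grasp point (between the pads) lies 11 mm behind it; z points along the fingers, y is the line along which they close (so a half turn about z gives the same grasp; the last joint's range is limited). The gripper opens to 85 mm and grips with 20 to 120 N. Pads are 22 mm wide; open, the fingers measure 114 mm over their backs; the gripper's body (76 mm by 85 mm) begins 54 mm behind the grasp point. The pads swing forward as they close: fully open they stand 13 mm farther back than shut.
Start: joints at [-1.415, 0.536, -0.004, 1.538, 0.003, 1.067, -0.071], TCP at [0.143, 0.634, 0.239] pointing down, gripper open.
Joint ranges: [-2.7, 2.7], [-0.37, 2.16], [-1.27, 1.26], [0.24, 2.4], [-1.31, 4.45], [0.19, 1.91], [-2.76, 2.76]. Speed limits (rad/s): [2.39, 2.39, 3.14, 3.14, 3.14, 3.14, 3.14].

### API

Orientations are given as a unit quaternion [x, y, z, w].
In Python, from rig import * gives the robot as it stands. Calls block until the motion is done:
- goto(position, orientation): joint-space move of the TCP to a pose.
- line_to(position, rate=0.15, attitude=None, max_force=None): straight line of the TCP; attitude=None keeps the orientation; rate is the mean speed in m/s. With max_force (N) it stops when the force on the tool has changed by that much, and returns True; else False.
- movej(angles): joint-space move.
- set_gripper(opening, strength=None): opening from 0.0 (shut) to 1.0 (fully open); strength is the grip in N (None keeps the last); returns when the fingers have stopped.
- hold(seconds).
- inverse_kinematics(position, orientation): joint angles nearest the present ones, or None.
- get_state(): the state.
- snapshot(name): name is "side" or "top" or "wrist"; returns the picture (420x560x3 uint8, red, green, blue); there is no depth.
- camera_params(name): a dict with "fx", "fy", "cx", "cy" (pixels), "distortion" ([k1, k2, p1, p2, k3] as OpenCV has them; the pictures are not rectified), "eye" and "orientation" of the camera in the world. Camera axes: x right, y down, z forward; pixel columns grow to the right and rows downward; lengths in m; the calibration is good to about 2 mm. A picture is of the moment at which its call begins: read the wrist's pose just before it. camera_params takes no time and is no camera call; for the wrist camera it gives the pose at the moment of the call.
A pose or a line that the arm cannot do raises Unreachable and nothing moves.
- finish_job(): hands the job in; it is judged then, once.
The state is a dict: "time_s": time; "qpos": joint angles; "joint_vel": joint speeds; "tau": joint torques, N m; "eef_pos": TCP position; "eef_rot": TCP orientation; "wrist_force": force on the tool from outside, world axes, zero at the start; "torque": the same for the moment, N m; "finger_gap": opening from 0.0 (shut) to 1.0 (fully open); "finger_force": force on a finger pad.
Only numpy, scipy, OpenCV 4.12 (cv2) and the standard library are available. Lean on these libraries where they do the work, as an engineer would, in place of code of your own. Each camera call takes 0.05 s, during which the arm holds its last target. There are 200 camera calls.

## Working session

There is one attempt and no reset: what is moved stays moved. The work goes in short steps, each a Python script; the robot and the scene stay as the last script left them, time stands still between calls to the robot, and variables do not carry over. Pictures are saved under pics/ and viewed, at most 10 in all, crops included, and the job is handed in when it is done.

```bash
mkdir -p pics; python3 - <<'E'
from rig import *
import cv2
for n in("top","side"):
    im=snapshot(n); cv2.imwrite(f"pics/{n}0.png",cv2.resize(im[...,::-1],(800,600),interpolation=cv2.INTER_CUBIC))
    p=camera_params(n); print(p)
    cv2.imwrite(f"pics/{n}_raw.png",im[...,::-1])
print(get_state())
E
```

```text
{'fx': 481.4295188804305, 'fy': 481.4295188804305, 'cx': 281.7079483996329, 'cy': 210.50747523180965, 'distortion': array([-0.12770066,  0.        ,  0.        ,  0.        ,  0.        ]), 'eye': array([ 0.27574352, -0.0211821 ,  1.56630505]), 'orientation': array([-0.69455243,  0.71493976, -0.05998193,  0.05348109])}
{'fx': 529.0955990906001, 'fy': 529.0955990906001, 'cx': 286.7282533738621, 'cy': 203.72540978353138, 'distortion': array([-0.15274028,  0.        ,  0.        ,  0.        ,  0.        ]), 'eye': array([0.4997843 , 0.89190527, 1.21155109]), 'orientation': array([ 0.00248093,  0.94418903, -0.32931385,  0.00730128])}
{'time_s': 0.1, 'qpos': array([-1.41523064,  0.53711691, -0.00444527,  1.53873231,  0.00258239,
        1.06729165, -0.07121164]), 'joint_vel': array([-0.00053805, -0.00294829, -0.0001879 , -0.00198592,  0.0009519 ,
        0.00103609, -0.00089559]), 'tau': array([ 3.07022521e-03, -5.84567142e+01,  1.05215181e+00, -2.59779829e+01,
        1.26290231e-02,  4.60833020e-03, -3.34260278e-05]), 'eef_pos': array([0.14285382, 0.63355879, 0.23849982]), 'eef_rot': array([ 1.10627313e-01,  9.93861662e-01, -7.70328583e-04, -3.78017983e-05]), 'wrist_force': array([0.30948287, 0.61906063, 0.10440759]), 'torque': array([ 0.00770091, -0.02337075,  0.04891213]), 'finger_force': 0.0, 'finger_gap': 0.9973720704406589}
```

View pics/top0.png

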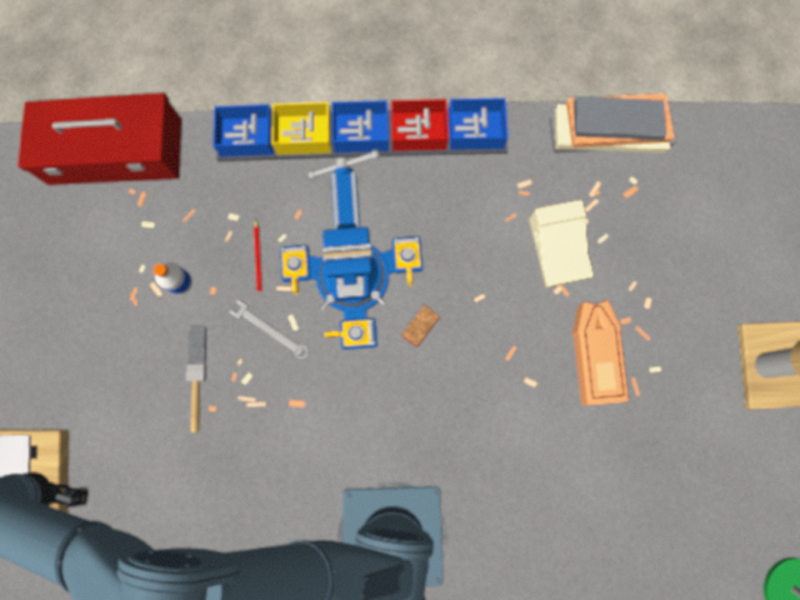

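View pics/side0.png

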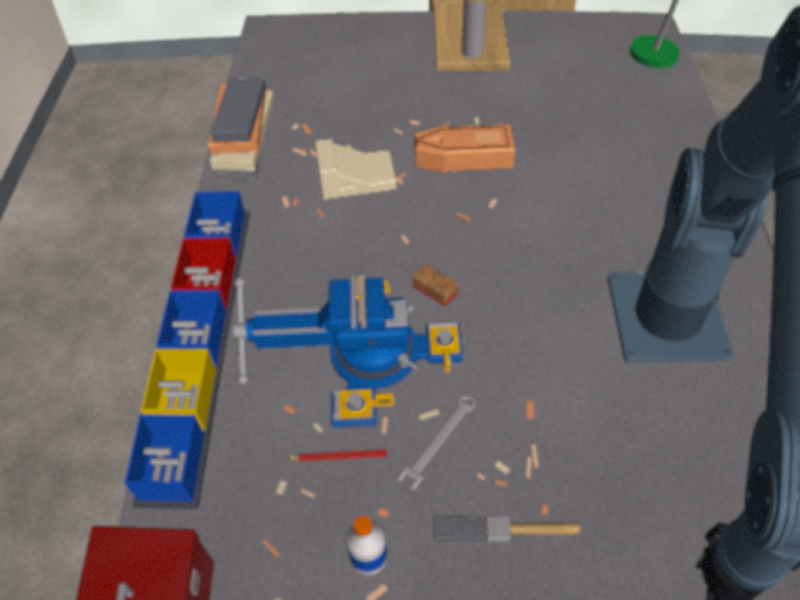

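The top view (800x600) shows the left bolt at (293,263), the right at (407,254) and the rear at (357,331). The left and right tabs point towards the robot and the rear tab points left. The side view agrees. Next I'll enlarge and project.

```bash
cat > h.py <<'E'
import numpy as np, cv2
from scipy.spatial.transform import Rotation as R
def ray(p,uv):
    K=np.array([[p["fx"],0,p["cx"]],[0,p["fy"],p["cy"]],[0,0,1]])
    x=cv2.undistortPoints(np.array([[uv]],float),K,p["distortion"])[0,0]
    return R.from_quat(p["orientation"]).apply([x[0],x[1],1])
def at(p,uv,z):
    d=ray(p,uv); e=np.array(p["eye"]); return e+d*(z-e[2])/d[2]
def proj(p,X):
    K=np.array([[p["fx"],0,p["cx"]],[0,p["fy"],p["cy"]],[0,0,1]])
    Rm=R.from_quat(p["orientation"]).as_matrix().T
    return cv2.projectPoints(np.array(X,float).reshape(-1,1,3),cv2.Rodrigues(Rm)[0],-Rm@np.array(p["eye"]),K,p["distortion"])[0].reshape(-1,2)
E
python3 - <<'E'
from rig import *
from h import *
p=camera_params("top")
f=.7
B=np.array([at(p,(u*f,v*f),.047) for u,v in((293,263),(407,254),(357,331))])
print(B)
L=np.array([[.035,.13],[.035,-.13],[-.135,0]])
a=L-L.mean(0); b=B[:,:2]-B[:,:2].mean(0)
th=np.arctan2((a[:,0]*b[:,1]-a[:,1]*b[:,0]).sum(),(a*b).sum())
c,s=np.cos(th),np.sin(th);M=np.array([[c,-s],[s,c]]);o=B[:,:2].mean(0)-M@L.mean(0)
print(th,o,(L@M.T+o)-B[:,:2])
for u,v in((293,285),(409,277),(330,334)): print(at(p,(u*f,v*f),.05))
a=cv2.imread("pics/top_raw.png")[155:250,190:305]
b=cv2.imread("pics/side_raw.png")[190:300,225:330]
cv2.imwrite("pics/c.png",np.hstack([cv2.resize(a,None,fx=4,fy=4,interpolation=2)[:380],cv2.resize(b,None,fx=3.2,fy=3.2,interpolation=2)[:380].copy() if 0 else cv2.resize(b,(330,380),interpolation=2)]))
E
```

```text
[[ 0.61520383  0.20626762  0.047     ]
 [ 0.62853961 -0.05232693  0.047     ]
 [ 0.45641181  0.06413311  0.047     ]]
0.06081043828735602 [0.58834503 0.07400801] [[ 0.00017603 -0.00037284]
 [ 0.00264122 -0.00129771]
 [-0.00281725  0.00167055]]
[0.56396121 0.2059388  0.05      ]
[ 0.57476472 -0.05513516  0.05      ]
[0.45101908 0.12402972 0.05      ]
```

View pics/c.png

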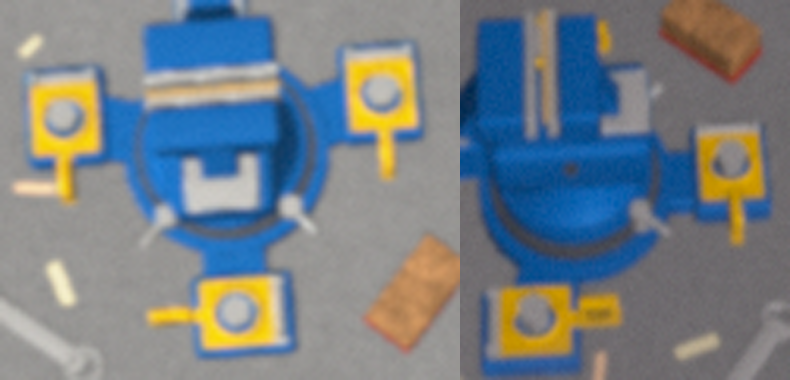

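The three bolts fit the vice geometry within 3 mm (yaw 0.06). Now I'll tap them with the fingers shut, taking a wrist picture above each.

```bash
cat >> h.py <<'E'
def down(phi,tilt=0,axis=None):
    "tool z down, tool y at heading phi; then turned by tilt about world axis"
    y=np.array([np.cos(phi),np.sin(phi),0]);z=np.array([0,0,-1.])
    r=R.from_matrix(np.c_[np.cross(y,z),y,z])
    if tilt: r=R.from_rotvec(np.array(axis)*tilt)*r
    return r.as_quat()
E
python3 - <<'E'
from rig import *
from h import *
import pickle
B={"left":(.6154,.2059),"right":(.6307,-.0536),"rear":(.4550,.0650)}
q=down(np.pi/2+.06)
set_gripper(0.0,30)
goto((*B["left"],.24),q)
for n in("left","rear","right"):
    if n!="left": line_to((*B[n],.24),.3) if n=="rear" else goto((*B[n],.24),q)
    p=camera_params("wrist"); im=snapshot("wrist")
    cv2.imwrite(f"pics/w_{n}.png",im[...,::-1]); pickle.dump(p,open(f"pics/w_{n}.pkl","wb"))
    line_to((*B[n],.075),.15); hold(.2)
    f0=get_state()["wrist_force"][2]
    hit=line_to((*B[n],.046),.025,max_force=8)
    s=get_state(); print(n,hit,s["eef_pos"],s["wrist_force"][2]-f0,s["time_s"])
    line_to((*B[n],.24 if n=="rear" else .12),.2)
    if s["eef_pos"][2]<.0515: print("LOOSE?",n); break
    if n=="left": line_to((*B[n],.24),.25)
E
```

```text
left True [0.6152758  0.20586664 0.05513593] 7.497864276094519 5.4333
rear True [0.45491265 0.06498743 0.05505595] 8.111106900360243 9.6917
right True [ 0.63052489 -0.05362064  0.04813429] 6.409688118180866 14.125
LOOSE? right
```

The right bolt sank 7 mm; the other two stopped at full height. Now the right cap from close up.

```bash
python3 - <<'E'
from h import *
import pickle
p=pickle.load(open("pics/w_right.pkl","rb")); im=cv2.imread("pics/w_right.png")
print(p["eye"],p["fx"])
# overlay nominal tab points
th=.061; c,s=np.cos(th),np.sin(th); b=np.array([.6295,-.053])
for d in(0,36,68):
    P=b+d/1000*np.array([-c,-s]); z=.040 if d==0 else .054
    print(d,proj(p,[*P,z]))
cv2.imwrite("pics/wr.png",cv2.resize(im,(800,600),interpolation=2))
E
```

```text
[ 0.55760938 -0.05578958  0.37359815] 320.3767461418697
0 [[279.43764145 183.08347692]]
36 [[279.30438625 150.47301029]]
68 [[279.23802022 117.1538864 ]]
```

View pics/wr.png

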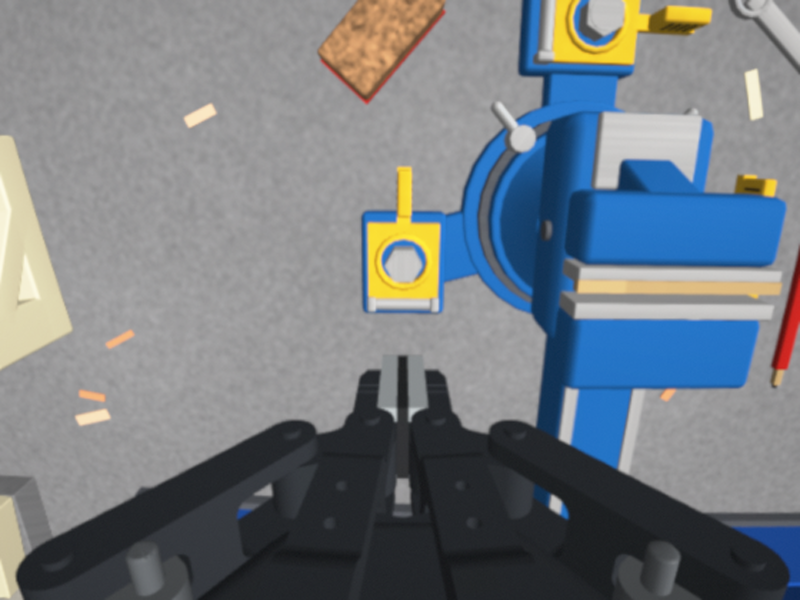

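The wrist picture (800x600) has the right bolt head at (404,264) and the tab running from (404,218) to its tip at (405,168). The hinge is on the far side at y=304.

```bash
python3 - <<'E'
from rig import *
from h import *
import pickle
p=pickle.load(open("pics/w_right.pkl","rb")); f=.7
for n,u,v,z in(("bolt",404,264,.047),("tip",405,168,.054),("near",404,218,.054),("hinge",404,304,.034),("hole",404,261,.035)): print(n,at(p,(u*f,v*f),z))
# reach: tilt plan about vice y axis
th=.061; ay=np.array([-np.sin(th),np.cos(th),0]); ax=np.array([-np.cos(th),-np.sin(th),0])
b=np.array([.6295,-.0545,.03]); H=b-ax*.034
for al in(0,30,60,85):
    a=np.radians(al); r=R.from_rotvec(ay*a); T=H+r.apply(ax*.086+np.array([0,0,.014]))
    ok=[]
    for t in range(-60,61,10):  # + = pointing back to robot
        q=down(np.pi/2+th,np.radians(t),ay); z=R.from_quat(q).apply([0,0,1])
        try: k=inverse_kinematics(T+z*.011,q)
        except Exception as e: k=None
        if k is not None: ok.append((t,round(float(k[5]),2)))
    print(al,T,ok)
E
```

```text
bolt [ 0.62960264 -0.04945412  0.047     ]
tip [ 0.56179459 -0.05301545  0.054     ]
near [ 0.59545207 -0.05160946  0.054     ]
hinge [ 0.66420192 -0.04723508  0.034     ]
hole [ 0.62993755 -0.04936448  0.035     ]
0 [ 0.57759672 -0.05767003  0.044     ] [(-50, 0.96), (-40, 0.8), (-30, 0.7), (-20, 0.3), (-10, 0.34), (0, 0.6), (10, 0.85), (20, 1.09), (30, 1.32), (40, 1.54), (50, 1.76)]
30 [ 0.59608408 -0.0565409   0.08512436] [(-50, 0.86), (-40, 0.69), (-30, 0.62), (-20, 0.19), (-10, 0.44), (0, 0.7), (10, 0.94), (20, 1.18), (30, 1.4), (40, 1.63), (50, 1.84)]
60 [ 0.63261854 -0.05430953  0.11147818] [(-60, 0.96), (-50, 0.77), (-40, 0.62), (-30, 0.33), (-20, 0.27), (-10, 0.54), (0, 0.8), (10, 1.04), (20, 1.28), (30, 1.51), (40, 1.74)]
85 [ 0.6698761  -0.052034    0.11689292] [(-60, 0.9), (-50, 0.73), (-40, 0.61), (-30, 0.25), (-20, 0.33), (-10, 0.6), (0, 0.86), (10, 1.11), (20, 1.35), (30, 1.6), (40, 1.84)]
```

Against the shut fingers in the same picture, the tab lies in the tool's centre plane. That puts its middle at y≈-0.056, which agrees with the top view. Next I'll approach, tilted 15° forward.

```bash
cat >> h.py <<'E'
th=.061; ay=np.array([-np.sin(th),np.cos(th),0]); ax=np.array([-np.cos(th),-np.sin(th),0])
H=np.array([.6295,-.0532,.03])-ax*.034
def pose(cap,t,back=0.):
    "TCP pose with grasp point on tab; cap opening and tool tilt in degrees"
    T=H+R.from_rotvec(ay*np.radians(cap)).apply(ax*.086+np.array([0,0,.014]))
    q=down(np.pi/2+th,np.radians(t),ay); z=R.from_quat(q).apply([0,0,1])
    return T+z*(.011-back),q
E
python3 - <<'E'
from rig import *
from h import *
p,q=pose(0,-15,.10); goto(p,q); set_gripper(.6,30)
p,q=pose(0,-15,0.0); print(line_to(p,.08,max_force=6))
s=get_state(); print(s["eef_pos"]-p,s["time_s"],s["wrist_force"])
im=snapshot("wrist"); cv2.imwrite("pics/g.png",cv2.resize(im[...,::-1],(800,600)))
E
```

```text
False
[ 2.84022837e-04 -3.25609177e-05  5.24773600e-04] 17.0833 [-0.17254168 -1.06765693 -0.09920328]
```

View pics/g.png

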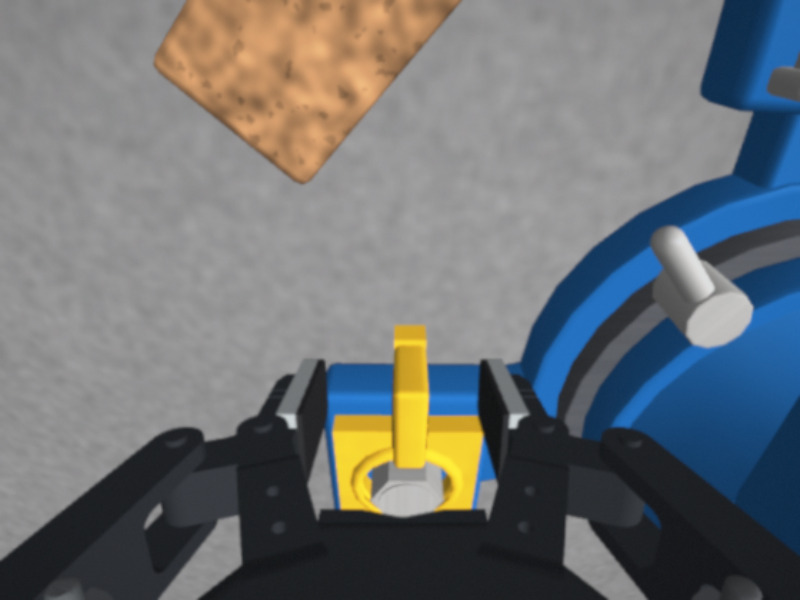

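The fingers straddle the tab: the pads are at columns 325 and 480 and the tab centre is at 410, about 2 mm right of the middle. I'll shift 2 mm, grip and swing open.

```bash
echo "H=H+.002*ay" >> h.py
python3 - <<'E'
from rig import *
from h import *
p,q=pose(0,-15); line_to(p,.05)
set_gripper(0.,30)
s=get_state(); print(s["finger_gap"],s["finger_force"],s["wrist_force"],s["time_s"])
if s["finger_gap"]*85>6:
    for i in range(1,19):
        c=86*i/18; p,q=pose(c,-15+50*i/18); line_to(p,.06,attitude=q)
        if i%3==0: s=get_state(); print(round(c),s["finger_gap"],s["finger_force"],s["wrist_force"].round(1),np.abs(s["eef_pos"]-p).max())
    hold(.3)
    print(get_state()["time_s"])
for n in("side","wrist"):
    im=snapshot(n); 
    if n=="side": im=im[130:290,190:390]
    cv2.imwrite(f"pics/e_{n}.png",cv2.resize(im[...,::-1],(800,600),interpolation=2))
E
```

```text
0.11112307060587942 32.84478843212128 [-1.07007945  0.62099106  1.83595723] 17.825
14 0.10896678958049937 32.7647066116333 [ 1.1  1.3 -0.4] 0.0004190684123523067
29 0.11082762077458455 32.80320167541504 [ 1.9 -0.5 -0. ] 0.00048274352189030256
43 0.10842703840184643 32.55814611911774 [-0.3  0.  -2.3] 0.0006620431084511935
57 0.10987051933743223 32.57377088069916 [-3.6 -2.5  0.3] 0.0008311412819917985
72 0.11061716986453937 32.739660143852234 [-5.7 -2.8  4.9] 0.0006086903634808793
86 0.11320431809904971 32.79776751995087 [-4.3 -2.4  8.7] 0.001361229823443097
22.925
```

View pics/e_side.png

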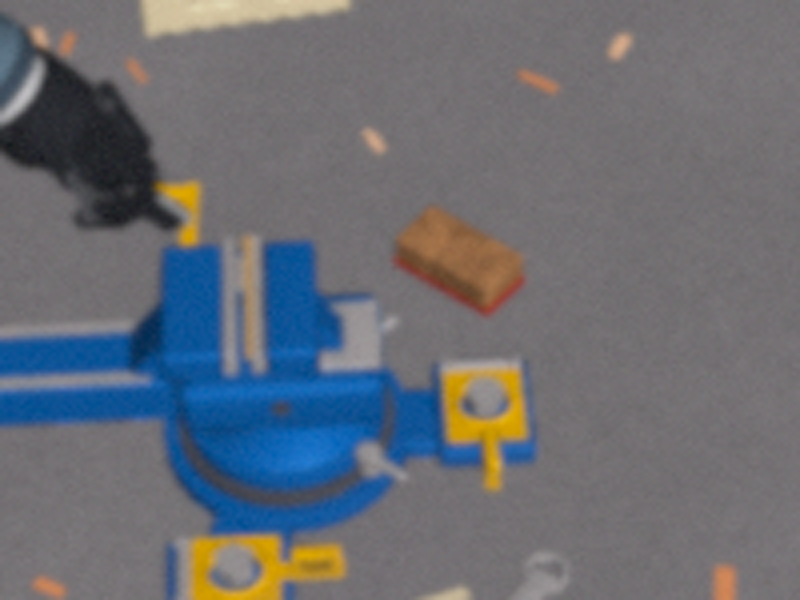

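View pics/e_wrist.png

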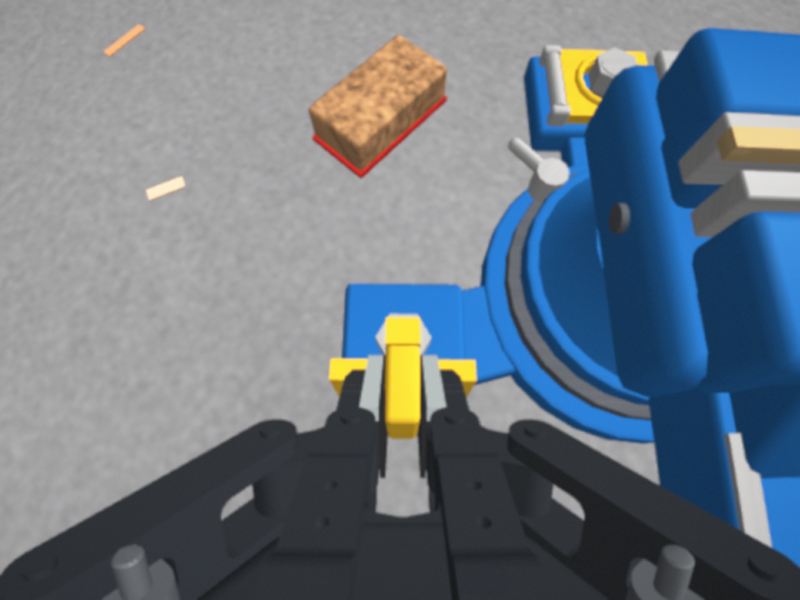

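The side view shows the right cap upright at (185,215), with the fingers on its tab. The wrist view shows the plate standing edge-on at row 370, the bolt exposed behind it, and the pads gripping the tab at (403,385). The other two caps are shut and nothing has been disturbed, so I'm handing in.

```bash
python3 -c "
from rig import *
print(finish_job())"
```

```text
the job is handed in; nothing more can be done
None
```

The right bolt is the loose one: it sank 7 mm, while the left and rear bolts did not give. I handed the job in with the arm still holding the right cap open at about 86°, the other two caps shut and the bench items I could see undisturbed.

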